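# Park the guide rail in its bay behind the post

### The job

Push the loose aluminium guide rail along the table with the fingertips, never lifting it, into the blue bay; the yellow-topped post stands in the way, so angle one end in behind the post first and then swing the other end in. It should finish lying flat in the bay behind the post, between the two end cheeks, with its whole length flush against the back fence. Leave the other things on the table alone, and move the fingers clear when done.

Things in the scene. Friction and masses are not known exactly. Their poses are not given: they have to be found in the camera images.
- rail: Loose aluminium guide rail, a straight bar 200 mm long, 24 mm wide, 20 mm high, about 0.2 to 0.4 kg, with a red cap on one end and a green cap on the other (both 8 mm long, part of the 200 mm). It lies flat on the table. Origin: centre of its underside; its y axis runs along its length towards the green end, x across it, z up. Starts in front of the bay, on the robot's side of the post, lying roughly across in front of the robot, the green end to the robot's left.
- rail_red_end (a point): Centre of the rail's red end face (10 mm above the table when the rail lies flat).
- rail_green_end (a point): Centre of the rail's green end face (10 mm above the table when the rail lies flat).
- bay: Blue storage bay fixed to the table: a straight back fence with a cheek at each end, open towards the robot, no floor of its own. Walls 30 mm high, 12 mm thick. Origin: on the fence face that the rail must lie against, midway along it, at table level. x points away from the robot into the fence (so the open side is at negative x), y along the fence to the robot's left. The inner faces of the cheeks are at y = +120 and -120 mm; the cheeks reach out to x = -40 mm.
- post: Fixed round steel post with a yellow top, 16 mm diameter, 40 mm high, standing in front of the bay, nearer its right-hand cheek. Its axis is 62 mm in front of the fence face (54 mm clear between post and fence) and 45 to 65 mm to the right of the middle of the bay. Origin: on its axis at table level.
- rack: Bystander: light grey drilled block 66 x 66 x 36 mm with orange tubes standing in it, 102 mm high in all, behind the bay. Origin at centre of underside.
- weight: Bystander: brass check weight 22 mm wide, 26 mm high, behind the bay. Origin at centre of underside.
- stamp: Bystander: hand stamp, wooden base 27 x 52 mm with black knob, 70 mm high, right of the rail. Origin at centre of underside.
- labels: Bystander: white label roll, 68 mm diameter, 32 mm high, left of the rail. Origin at centre of underside.
- ring_gauge: Bystander: flat light grey gauge plate with two holes, 34 x 75 x 6 mm, lying left of the rail. Origin at centre of underside.
- scoop: Bystander: steel dosing scoop, 43 x 104 x 22 mm, on the left. Origin at centre of underside.

How it is judged:
At the end, for the whole second after the job is handed in: The rail lies flat and at rest on the table inside the bay, between the cheeks and behind the post, both of its ends within 7 mm of touching the back fence (measured at the end centres: less than 19 mm from the fence face, 12 mm being half its width); the robot touches nothing (x of rail_red_end in the frame of bay between -0.019 and 0 m and y of rail_red_end in the frame of bay between -0.122 and 0.122 m and x of rail_green_end in the frame of bay between -0.019 and 0 m and y of rail_green_end in the frame of bay between -0.122 and 0.122 m and height (world z) of rail below 0.004 m and angle between rail's own z axis and vertical below 0.05 rad and linear speed of rail below 0.01 m/s).
It fails at once if the rail is lifted off the table or tipped up (height (world z) of rail above 0.01 m or angle between rail's own z axis and vertical above 0.15 rad).
It fails at once if a bystander (tube rack, check weight, stamp, label roll, gauge plate or scoop) is moved by more than 15 mm (distance of any of rack, weight, stamp, labels, ring_gauge, scoop from where it was at the start of the episode above 0.015 m).
It also fails if it takes over 54 s, if anything falls off the work surface, if the arm or the gripper's body presses on something with over 40 N, if the wrist force passes 120 N, or if a joint passes its speed limit or range.

### The arm

A 6-joint arm with a two-finger parallel gripper is mounted at the origin on a cart in front of the work surface, level with it; the furniture and walls round the work are solid. World frame = base frame: x ahead of the robot, y to its left, z up, the work surface at z = 0. Lengths are in m, angles in rad, forces in N, time in s.
With the tool pointing down it reaches from about 0.25 to 0.775 m from the base axis. Payload 4 kg.
Tool frame: the origin (TCP) lies at the very end of the fingers, on their centre line; the grasp point (between the pads) lies 19 mm behind it (robot.pinch_z is the distance from the TCP to the grasp point, in m); z points along the fingers, y is the line along which they close (so a half turn about z gives the same grasp; the last joint's range is limited). The gripper opens to 94 mm and grips with 3 to 60 N. Pads are 16 mm wide; open, the fingers measure 119 mm over their backs; the gripper's body (75 mm by 177 mm) begins 78 mm behind the grasp point.
Start: joints at [-0.103, 0.087, 1.371, -0, 1.684, -0.103], TCP at [0.55, -0, 0.206] pointing down, gripper open.
Joint ranges: [-3.1, 3.1], [-0.76, 2.03], [0.27, 2.55], [-1.08, 4.22], [0.17, 2.65], [-2.57, 2.57]. Speed limits (rad/s): [2.79, 2.79, 3.14, 3.14, 3.14, 3.14].

### API

Orientations are given as [roll, pitch, yaw] about the fixed x, y, z axes, in that order (R = Rz(yaw) Ry(pitch) Rx(roll)).
In Python, from bench import robot gives the robot as it stands.
- The arm moves only by the tool arm_command, never from a script. Its argument "targets" is one flat list of numbers, 7 for each row, row after row: the turn, a rotation vector about the tool's x, y, z in degrees, then the shift along the tool's x, y, z in mm, then the closure, from -1 (fully open) to 1 (shut). In form: [ax, ay, az, x, y, z, hand, ax, ay, az, x, y, z, hand, ...]. A call has 1 to 20 rows; each row is the pose to reach, as a shift and turn from the pose commanded when the call began, along the tool's axes at that moment; what a row does not reach only later rows make up. A row lasts 1/10 s, in which the tool goes at most 50 mm and 8.59 degrees, less where a joint would pass 70% of its speed; a pose out of reach is approached as far as the arm can. A call with a gripper value outside its range is refused whole. The fingers move at their own pace and stop on an object; the grip force is fixed at half the most. Time passes only in rows, so rows that repeat a pose let the fingers close. It gives the time, the measured TCP pose, the force, the opening and the grip force at its end, in the units of the state.
- robot.get_obs(): the state, without advancing time (a new reading comes with each control period).
- robot.snapshot(name): name is "scene" or "side" or "wrist"; returns a dict with "color" (480x640x3 uint8, red, green, blue), "range_z" (480x640 float32, m along the optical axis (not along the pixel's ray), 0 where there is no reading), "fx", "fy", "cx", "cy" (pixels), "T" (4x4, takes a point from camera to world coordinates); the wrist camera has in their place "T_tool_cam" (4x4, takes a point from camera to tool coordinates, whose origin is the TCP and whose axes are the flange's). Camera axes: x right, y down, z forward; pixel columns grow to the right and rows downward; lengths in m; the calibration is good to about 2 mm. A picture is of the moment at which its call begins: read the wrist's pose just before it.
- robot.close_job(): hands the job in; it is judged then, once.
The state is a dict: "time": time; "joint_positions": joint angles; "qvel": joint speeds; "joint_torque": joint torques, N m; "tool_pos": TCP position; "ee_rot": TCP orientation; "wrist_force": force on the tool from outside, world axes, zero at the start; "wrist_torque": the same for the moment, N m; "width": finger opening in m; "finger_force": force on a finger pad.
Only numpy, scipy, OpenCV 4.12 (cv2) and the standard library are available. Lean on these libraries where they do the work, as an engineer would, in place of code of your own. Each camera call takes 0.05 s, during which the arm holds its last target. There are 200 camera calls.

## Working session

There is one attempt and no reset: what is moved stays moved. The work goes in short steps, Python scripts to look and compute and a tool call to move; the robot and the scene stay as the last step left them, time stands still between calls to the robot, and variables do not carry over. Pictures are saved under pics/ and viewed, at most 12 in all, crops included, and the job is handed in when it is done.

Besides the shell and the picture viewer there is one more tool, called as name(argument=value, ...) on one line, values as JSON. arm_command: Moves the arm, as the interface text tells. Its arguments: {"type":"object","properties":{"targets":{"type":"array"}},"required":["targets"]}

```bash
mkdir -p pics; ls; python3 - <<'E'
from bench import robot
import cv2
o=robot.get_obs();print(o)
s=robot.snapshot("scene");cv2.imwrite("pics/s0.png",s["color"][:,:,::-1]);print(s["T"],s["fx"],s["fy"],s["cx"],s["cy"])
E
```

```text
pics
{'time': 0.0, 'joint_positions': array([-1.03075225e-01,  8.79399038e-02,  1.37221265e+00, -2.16396579e-05,
        1.68357832e+00, -1.03097918e-01]), 'qvel': array([-0.00116701,  0.00122132, -0.0008312 , -0.0004834 , -0.00041252,
       -0.00074683]), 'joint_torque': array([ 1.28542815e-03, -3.40182602e+01, -3.02423716e+01,  7.18220207e-02,
        3.29729996e-02, -1.13141955e-04]), 'tool_pos': array([5.49469481e-01, 5.63052943e-05, 2.04333521e-01]), 'ee_rot': array([-3.13946357e+00, -1.98662499e-04,  1.57081640e+00]), 'wrist_force': array([ 0.50674422, -0.22523355, -0.21278279]), 'wrist_torque': array([ 0.01006513,  0.01968598, -0.01977845]), 'finger_force': 0.0, 'width': 0.0939111219284794}
[[ 0.78148357 -0.28979067  0.55254393 -0.32824333]
 [-0.623505   -0.33020495  0.70866509 -1.23815423]
 [-0.02291179 -0.89832403 -0.43873567  0.76190265]
 [ 0.          0.          0.          1.        ]] 513.3724437413582 513.3724437413582 321.94497916668405 236.03063424363037
```

View pics/s0.png

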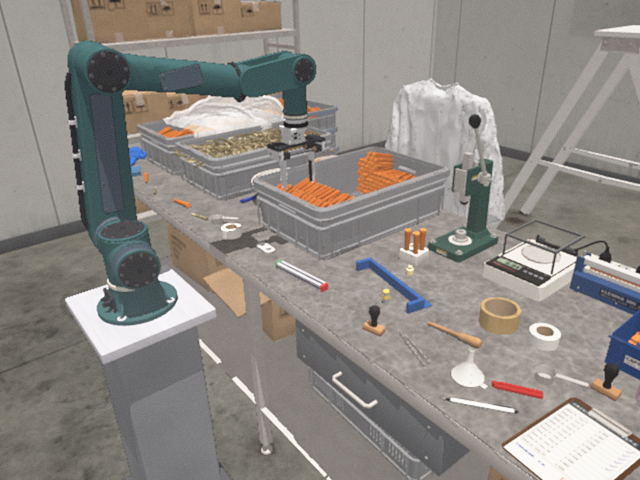

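The scene view shows the rail from about (278,263) to (326,287), the blue bay from (357,262) to (428,305), and the yellow post at (386,294).

```bash
python3 - <<'E'
from bench import robot
import cv2,numpy as np
a=robot.snapshot("wrist");b=robot.snapshot("side")
print(a["T_tool_cam"],a["fx"],b["T"])
im=np.hstack([a["color"],b["color"]])[:,:,::-1]
cv2.imwrite("pics/w0.png",cv2.resize(im,(800,300),interpolation=cv2.INTER_AREA))
E
```

```text
[[ 1.52337539e-03 -9.62722278e-01 -2.70487514e-01  7.93264851e-02]
 [ 9.99998839e-01  1.45427559e-03  4.55880992e-04  5.20067105e-05]
 [-4.55233988e-05 -2.70487894e-01  9.62723375e-01 -1.79397612e-01]
 [ 0.00000000e+00  0.00000000e+00  0.00000000e+00  1.00000000e+00]] 393.8924794497518 [[-0.85722513 -0.28293625  0.43024663 -0.0308126 ]
 [-0.514565    0.43870187 -0.73672486  0.90840417]
 [ 0.01969617 -0.85292892 -0.52165536  0.77078626]
 [ 0.          0.          0.          1.        ]]
```

View pics/w0.png

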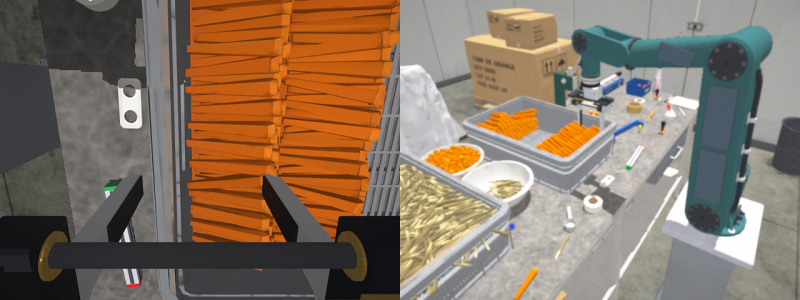

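The wrist view (left half, half scale) shows the rail at the left, from the green cap (108,185) to the red cap (135,285). The tool is above the crate. The side view shows the rail at about (635,155) and the blue bay at (628,128).

```bash
cat > h.py <<'E'
import numpy as np,cv2
from bench import robot
from scipy.spatial.transform import Rotation as Ro
def cam(n):
    o=robot.get_obs();s=robot.snapshot(n)
    if n=="wrist":
        T=np.eye(4);T[:3,:3]=Ro.from_euler("xyz",o["ee_rot"]).as_matrix();T[:3,3]=o["tool_pos"];s["T"]=T@s["T_tool_cam"]
    s["hsv"]=cv2.cvtColor(s["color"],cv2.COLOR_RGB2HSV);return s
def onz(s,uv,z):
    uv=np.atleast_2d(uv).astype(float)
    d=np.c_[(uv[:,0]-s["cx"])/s["fx"],(uv[:,1]-s["cy"])/s["fy"],np.ones(len(uv))]@s["T"][:3,:3].T
    t=s["T"][:3,3];return t+d*((z-t[2])/d[:,2])[:,None]
def cloud(s):
    v,u=np.mgrid[:480,:640];z=s["range_z"]
    p=np.stack([(u-s["cx"])/s["fx"]*z,(v-s["cy"])/s["fy"]*z,z],-1)@s["T"][:3,:3].T+s["T"][:3,3]
    p[z==0]=np.nan;return p
R={"red":[(0,150,90),(6,255,255)],"green":[(55,120,50),(80,255,255)],"blue":[(100,120,50),(120,255,255)],"yellow":[(22,120,120),(34,255,255)]}
def mask(s,c): return cv2.inRange(s["hsv"],*map(np.array,R[c]))>0
E
python3 - <<'E'
from h import *
for n in("scene","side"):
    s=cam(n);p=cloud(s);b=(p[...,0]>.25)&(p[...,0]<.8)&(p[...,1]>-.6)&(p[...,1]<.2)&(p[...,2]<.12)&(p[...,2]>-.01)
    print(n)
    for c in R:
        m=mask(s,c)&b; k,l,st,_=cv2.connectedComponentsWithStats(m.astype(np.uint8))
        for i in range(1,k):
            if st[i,4]>8:
                q=p[l==i];print(c,st[i],np.median(q,0).round(3),q.min(0).round(3),q.max(0).round(3))
    m=mask(s,"blue")&b&(p[...,2]>.024)
    q=p[m]; 
    if len(q)>20:
        r=cv2.minAreaRect(q[:,:2].astype(np.float32)*1000);print("bay",r,cv2.boxPoints(r).round(0).tolist())
    g=b&~mask(s,"blue")&(p[...,2]>.012); k,l,st,_=cv2.connectedComponentsWithStats(g.astype(np.uint8))
    for i in range(1,k):
        if st[i,4]>25: q=p[l==i];print("obj",st[i],q.min(0).round(3),q.max(0).round(3))
E
```

```text
scene
red [321 283   6   9  37] [ 0.42  -0.281  0.012] [ 0.407 -0.285  0.   ] [ 0.432 -0.275  0.019]
blue [357 258  75  55 502] [ 0.572 -0.451  0.026] [ 0.513 -0.524 -0.003] [ 0.648 -0.235  0.032]
yellow [383 290   6   3  16] [ 0.505 -0.436  0.038] [ 0.497 -0.442 -0.001] [ 0.558 -0.393  0.04 ]
bay ((563.5280151367188, -385.9039306640625), (266.10955810546875, 52.55405044555664), 78.66398620605469) [[512.0, -511.0], [563.0, -522.0], [615.0, -261.0], [564.0, -250.0]]
obj [292 183  50  22 364] [ 0.657 -0.035  0.098] [0.735 0.199 0.12 ]
obj [ 256  196  136   63 3935] [ 0.501 -0.169  0.012] [0.8  0.2  0.12]
obj [223 226  18  11 130] [0.367 0.168 0.012] [0.433 0.2   0.034]
obj [399 229  29  34 679] [ 0.699 -0.358  0.012] [ 0.775 -0.285  0.103]
obj [275 261  53  28 379] [ 0.387 -0.285  0.012] [ 0.435 -0.082  0.023]
obj [369 262  48  38 212] [ 0.554 -0.498  0.012] [ 0.602 -0.27   0.032]
obj [406 266   7   6  33] [ 0.656 -0.381  0.013] [ 0.678 -0.359  0.028]
obj [382 290   7  12  66] [ 0.492 -0.447  0.012] [ 0.51  -0.429  0.04 ]
obj [363 306  22  27 264] [ 0.381 -0.529  0.012] [ 0.412 -0.475 
[... 512 characters left out ...]
12.0, -504.0], [556.0, -522.0], [635.0, -326.0], [592.0, -309.0]]
obj [303 177  15   9  73] [ 0.712 -0.347  0.087] [ 0.768 -0.302  0.107]
obj [262 191  13  12  88] [ 0.753 -0.15   0.081] [ 0.8   -0.139  0.12 ]
obj [371 191  19  20  75] [ 0.495 -0.522  0.012] [ 0.57  -0.428  0.044]
obj [416 193  10  20 133] [ 0.381 -0.57   0.012] [ 0.432 -0.472  0.075]
obj [231 200  74  45 842] [ 0.643 -0.149  0.081] [0.73  0.132 0.12 ]
obj [ 267  212   78   99 2451] [ 0.505 -0.311  0.012] [0.599 0.2   0.12 ]
obj [362 232  30  37 363] [ 0.388 -0.285  0.012] [ 0.431 -0.08   0.025]
obj [258 248  13   4  32] [0.582 0.109 0.114] [0.608 0.129 0.12 ]
obj [299 312  25  18 222] [0.372 0.169 0.012] [0.437 0.2   0.036]
```

```bash
python3 - <<'E'
from h import *
s=cam("wrist")
h=s["hsv"];m=(h[...,1]<40)&(h[...,2]>200);m[:,:150]=0;m[:,330:]=0;m[:140]=0;m[260:]=0
k,l,st,c=cv2.connectedComponentsWithStats(m.astype(np.uint8))
for i in range(1,k):
    if st[i,4]>100:
        v,u=np.where(l==i);q=onz(s,np.c_[u,v],.006);print(st[i],q.min(0).round(3),q.max(0).round(3))
for c in("green","red"):
    v,u=np.where(mask(s,c));k=(u<300);q=onz(s,np.c_[u,v][k],.02);print(c,k.sum(),np.median(q,0).round(3),q.min(0).round(3),q.max(0).round(3))
s=cam("scene");h=s["hsv"];p=cloud(s)
b=(p[...,0]>.45)&(p[...,0]<.56)&(p[...,1]>-.2)&(p[...,1]<.1);print("crate rim z",np.nanmax(p[b][:,2]))
q=p[b&(p[...,2]>.012)&(p[...,2]<.2)];print(q.min(0),[ (z,q[(q[:,2]>z)].min(0).round(3)[:2]) for z in(.06,.1,.12)])
E
```

```text
[ 188  140   39   65 1611] [0.422 0.009 0.006] [0.456 0.069 0.006]
green 238 [ 0.403 -0.083  0.02 ] [ 0.391 -0.09   0.02 ] [ 0.418 -0.075  0.02 ]
red 106 [ 0.427 -0.278  0.02 ] [ 0.412 -0.281  0.02 ] [ 0.44  -0.259  0.02 ]
crate rim z 0.5961294565867025
[ 0.49468989 -0.17502363  0.01240376] [(0.06, array([ 0.495, -0.175])), (0.1, array([ 0.495, -0.175])), (0.12, array([ 0.495, -0.175]))]
```

arm_command(targets=[0, 0, 0, 0, 0, -30, -1, 0, 0, 0, -50, -40, -30, -1, 0, 0, 10, -100, -80, -30, -1, 0, 0, 20, -140, -120, -30, -1, 0, 0, 30, -190, -160, -30, -1, 0, 0, 40, -190, -185, -30, -1, 0, 0, 50, -190, -185, -30, -1, 0, 0, 60, -190, -185, -30, -1, 0, 0, 70, -190, -185, -30, -1, 0, 0, 80, -190, -185, -30, -1, 0, 0, 83.5, -190, -185, -30, -1, 0, 0, 83.5, -190, -185, -30, -1, 0, 0, 83.5, -190, -185, -30, -1])

```text
time: 1.65
tool_pos: [0.3649, -0.19, 0.2356]
ee_rot: [3.141, -0.0, 0.114]
wrist_force: [-0.3, 0.2, -0.4]
width: 0.0941
finger_force: 0.0
```

```bash
python3 - <<'E'
from h import *
o=robot.get_obs();print(o["time"],o["tool_pos"],o["ee_rot"],o["joint_positions"])
s=cam("wrist");cv2.imwrite("pics/w1.png",s["color"][:,:,::-1])
for c in("green","red"):
    v,u=np.where(mask(s,c));k=u>0;q=onz(s,np.c_[u,v][k],.02);print(c,k.sum(),np.median(q,0).round(3),q.min(0).round(3),q.max(0).round(3))
s=cam("scene");p=cloud(s);b=(p[...,0]>.48)&(p[...,0]<.52)&(p[...,1]>-.2)&(p[...,1]<.1)&(p[...,2]<.3);print("rim",np.percentile(p[b][:,2],[50,95,100]))
E
```

```text
1.65 [ 0.36494969 -0.19003291  0.23559833] [ 3.14137842e+00 -2.59083332e-04  1.13552407e-01] [-6.18085594e-01 -2.30086120e-01  1.60899541e+00  1.39414407e-05
  1.76234746e+00  8.39161010e-01]
green 157 [ 0.403 -0.087  0.02 ] [ 0.391 -0.091  0.02 ] [ 0.415 -0.083  0.02 ]
red 148 [ 0.424 -0.278  0.02 ] [ 0.411 -0.283  0.02 ] [ 0.435 -0.273  0.02 ]
rim [0.04363688 0.17271112 0.18008418]
```

View pics/w1.png

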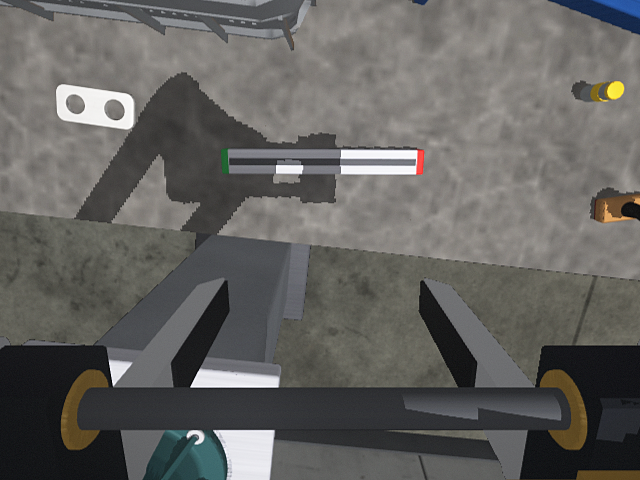

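The wrist view shows the rail nearly level, from the green cap (225,160) to the red cap (420,160). The post is at (612,90), the stamp at (620,208), the gauge plate at (95,105) and the crate corner at (290,30). I'll lower the open fingers behind the rail.

arm_command(targets=[0, 0, 0, 16, 23, 50, -1, 0, 0, 0, 16, 23, 100, -1, 0, 0, 0, 16, 23, 140, -1, 0, 0, 0, 16, 23, 180, -1, 0, 0, 0, 16, 23, 210, -1, 0, 0, 0, 16, 23, 228, -1, 0, 0, 0, 16, 23, 228, -1, 0, 0, 0, 16, 23, 228, -1])

```text
time: 2.55
tool_pos: [0.3838, -0.2112, 0.0079]
ee_rot: [3.141, -0.0, 0.114]
wrist_force: [-0.5, -0.1, -0.1]
width: 0.0939
finger_force: 0.0
```

arm_command(targets=[0, 0, 0, 5, 0.6, 0, -1, 0, 0, 0, 10, 1.1, 0, -1, 0, 0, 0, 15, 1.7, 0, -1, 0, 0, -0.7, 20, 2.3, 0, -1, 0, 0, -1.4, 25, 2.8, 0, -1, 0, 0, -2.1, 30, 3.4, 0, -1, 0, 0, -2.8, 35, 4, 0, -1, 0, 0, -3.5, 40, 4.6, 0, -1, 0, 0, -4.2, 45, 5.1, 0, -1, 0, 0, -5, 50, 5.7, 0, -1, 0, 0, -5.8, 55, 6.3, 0, -1, 0, 0, -6.5, 60, 6.8, 0, -1, 0, 0, -7.2, 65, 7.4, 0, -1, 0, 0, -7.2, 70, 8, 0, -1, 0, 0, -7.2, 70, 8, 0, -1])

```text
time: 4.05
tool_pos: [0.4552, -0.2111, 0.0075]
ee_rot: [3.141, -0.002, 0.239]
wrist_force: [0.7, 0.3, -0.7]
width: 0.0943
finger_force: 0.0
```

```bash
cat >> h.py <<'E'
def ends(s):
    r=[]
    for c in("red","green"):
        m=mask(s,c);v,u=np.where(m)
        if len(u)==0: r.append(None);print(c,"unseen");continue
        q=onz(s,np.c_[u,v],.02);md=np.median(q,0);md=(md if np.all(np.isfinite(md)) else q[0]);q=q[np.hypot(*(q-md)[:,:2].T)<.025]
        rc=cv2.minAreaRect(q[:,:2].astype(np.float32)*1000);r.append(np.array(rc[0]));print(c,len(q),np.round(rc[0],1),np.round(rc[1],1))
    return r
def bayfit(s):
    p=cloud(s);m=mask(s,"blue")&(p[...,2]>.022)&(p[...,2]<.04)&(p[...,0]<.7)
    rc=cv2.minAreaRect((p[m][:,:2]*1000).astype(np.float32));print("bay",np.round(cv2.boxPoints(rc),1).tolist(),m.sum())
    v,u=np.where(mask(s,"yellow"));q=onz(s,np.c_[u,v],.04);q=q[(q[:,0]>.45)&(q[:,0]<.56)];print("post",len(q),np.median(q,0).round(4),(q.min(0)/2+q.max(0)/2).round(4))
BO=np.array([577.3,-388.7]);A=np.deg2rad(-11.34);B=np.array([[np.cos(A),np.sin(A)],[-np.sin(A),np.cos(A)]])
def tob(w): return B@(np.array(w[:2])-BO)
E
python3 - <<'E'
from h import *
s=cam("wrist");cv2.imwrite("pics/w2.png",s["color"][:,:,::-1]);e=ends(s);bayfit(s);print([tob(x) for x in e if x is not None])
E
```

```text
red 810 [ 495.8 -271.6] [29.1 10.6]
green 794 [451.3 -86.7] [13.8 31.3]
bay [[560.4000244140625, -255.3000030517578], [597.2000122070312, -298.5], [617.2000122070312, -281.5], [580.5, -238.3000030517578]] 3899
  return _methods._mean(a, axis=axis, dtype=dtype,
  ret = um.true_divide(
Traceback (most recent call last):
  File "h.py", line 30, in bayfit
    v,u=np.where(mask(s,"yellow"));q=onz(s,np.c_[u,v],.04);q=q[(q[:,0]>.45)&(q[:,0]<.56)];print("post",len(q),np.median(q,0).round(4),(q.min(0)/2+q.max(0)/2).round(4))
                                                                                                                                       ~~~~~^^^
ValueError: zero-size array to reduction operation minimum which has no identity
```

View pics/w2.png

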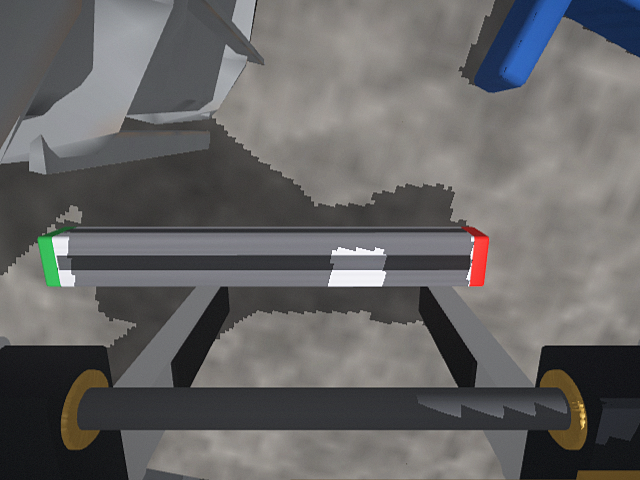

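The wrist view shows the rail lying flat against both fingers, from the green cap (50,260) to the red cap (480,255). The bay's left cheek tip is at (495,80) and the crate is at upper left. Next I'll shut the fingers and go round to the green end, tilting the tool back so it clears the crate.

arm_command(targets=[0, 0, 0, -15, 0, 0, -1, 0, 0, 0, -18, 0, -25, -1, 0, 8, 0, -18, -20, -55, 1, 0, 16, 0, -15, -60, -55, 1, 0, 20, 0, -10, -100, -55, 1, 0, 20, 0, 0, -130, -55, 1, 0, 20, 0, 10, -152, -55, 1, 0, 20, 0, 22, -152, -55, 1, 0, 20, 0, 22, -152, -55, 1, 0, 20, 0, 22, -152, -55, 1, 0, 20, 0, 22, -152, -55, 1, 0, 20, 0, 22, -152, -30, 1, 0, 20, 0, 22, -152, -3, 1, 0, 20, 0, 22, -152, -3, 1, 0, 20, 0, 22, -152, -3, 1])

```text
time: 5.6
tool_pos: [0.4391, -0.0586, 0.0103]
ee_rot: [-3.141, -0.348, 0.238]
wrist_force: [-0.2, 0.1, 0.1]
width: 0.0002
finger_force: 0.0
```

```bash
python3 - <<'E'
from h import *
o=robot.get_obs();print(o["tool_pos"],o["ee_rot"],o["width"])
s=cam("wrist");cv2.imwrite("pics/w3.png",s["color"][:,:,::-1]);e=ends(s)
E
```

```text
[ 0.43909354 -0.05861254  0.01031034] [-3.14063961 -0.34814543  0.23764386] 0.00023385789949915446
red unseen
green 942 [447.1 -84.7] [23.2  8.9]
```

View pics/w3.png

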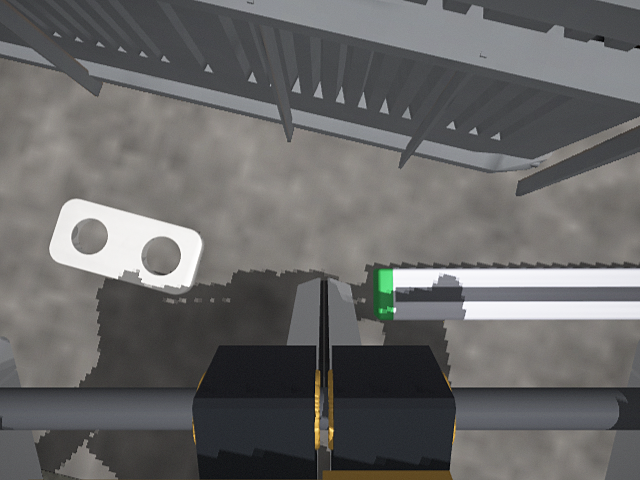

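The wrist view shows the shut fingers at (323,285), about 10 mm clear of the rail's green cap (384,293) and roughly in line with it. Next is the first part of the end push.

arm_command(targets=[0, 0, 0, 3, 4, 1, 1, 0, 0, 0, 3, 8, 1, 1, 0, 0, 0, 3, 12, 1, 1, 0, 0, 0, 3, 17, 1, 1, 0, 0, 0, 3, 22, 1, 1, 0, 0, 0, 3, 28, 1, 1, 0, 0, 0, 3, 34, 1, 1, 0, 0, 0, 3, 40, 1, 1, 0, 0, 0, 3, 46, 1, 1, 0, 0, 0, 3, 52, 1, 1, 0, 0, 0, 3, 58, 1, 1, 0, 0, 0, 3, 64, 1, 1, 0, 0, 0, 3, 70, 1, 1, 0, 0, 0, 3, 76, 1, 1, 0, 0, 0, 3, 82, 1, 1, 0, 0, 0, 3, 87, 1, 1, 0, 0, 0, 3, 90, 1, 1, 0, 0, 0, 3, 90, 1, 1])

```text
time: 7.45
tool_pos: [0.4639, -0.1457, 0.0105]
ee_rot: [3.141, -0.349, 0.239]
wrist_force: [-0.2, 0.5, -0.7]
width: 0.0003
finger_force: 0.1
```

```bash
python3 - <<'E'
from h import *
o=robot.get_obs();print(o["tool_pos"],o["ee_rot"],o["time"])
s=cam("wrist");e=ends(s)
m=(s["hsv"][...,1]<50)&(s["hsv"][...,2]>190);
s=cam("scene");e=ends(s);d=e[1]-e[0] if e[1] is not None and e[0] is not None else None;print(d)
p=cloud(s);b=(p[...,2]>.015)&(p[...,2]<.025)&(p[...,0]>.4)&(p[...,0]<.55)&(p[...,1]>-.42)&(p[...,1]<-.14)&~mask(s,"blue")
k,l,st,_=cv2.connectedComponentsWithStats(b.astype(np.uint8));i=1+st[1:,4].argmax();rc=cv2.minAreaRect((p[l==i][:,:2]*1000).astype(np.float32));print(rc)
E
```

```text
[ 0.46385041 -0.14569049  0.01049963] [ 3.14062755 -0.3489749   0.23875206] 7.45
red unseen
green 575 [ 465.3 -160.7] [23.5  7.6]
red 179 [ 463.8 -850.2] [21.2 49.8]
green unseen
None
((487.1043395996094, -252.2246856689453), (31.04494857788086, 204.39344787597656), 16.066757202148438)
```

arm_command(targets=[0, 0, 0, 0, 5, 0, 1, 0, 0, 0, 0, 10, 0, 1, 0, 0, 0, 0, 15, 0, 1, 0, 0, 0, 0, 20, 0, 1, 0, 0, 0, 0, 25, 0, 1, 0, 0, 0, 0, 30, 0, 1, 0, 0, 0, 0, 35, 0, 1, 0, 0, 0, 0, 40, 0, 1, 0, 0, 0, 0, 45, 0, 1, 0, 0, 0, 0, 50, 0, 1, 0, 0, 0, 0, 55, 0, 1, 0, 0, 0, 0, 60, 0, 1, 0, 0, 0, 0, 65, 0, 1, 0, 0, 0, 0, 70, 0, 1, 0, 0, 0, 0, 75, 0, 1, 0, 0, 0, 0, 80, 0, 1, 0, 0, 0, 0, 85, 0, 1, 0, 0, 0, 0, 90, 0, 1, 0, 0, 0, 0, 90, 0, 1])

```text
time: 9.45
tool_pos: [0.4854, -0.2334, 0.0107]
ee_rot: [3.14, -0.349, 0.239]
wrist_force: [-0.7, -0.9, -0.1]
width: 0.0005
finger_force: 0.0
```

```bash
python3 - <<'E'
from h import *
o=robot.get_obs();print(o["tool_pos"],o["ee_rot"],o["time"])
s=cam("wrist");e=ends(s);a=s["color"]
s=cam("scene");c=cv2.resize(s["color"][230:350,290:450],(640,480),interpolation=cv2.INTER_CUBIC)
cv2.imwrite("pics/w4.png",cv2.resize(np.hstack([a,c]),(800,300),interpolation=cv2.INTER_AREA)[:,:,::-1])
E
```

```text
[ 0.48536787 -0.23343597  0.01070032] [ 3.14022452 -0.3492882   0.23877631] 9.45
red unseen
green 577 [ 486.7 -248.4] [23.8  7.7]
```

View pics/w4.png

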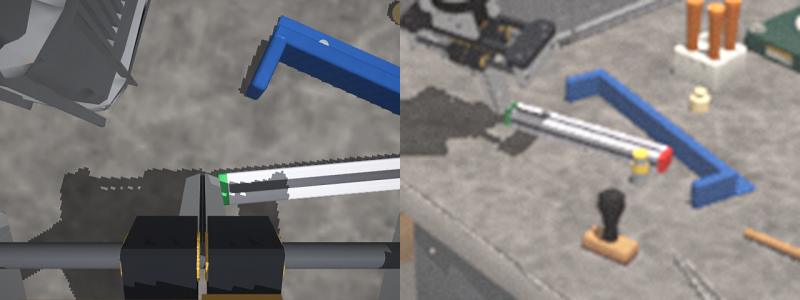

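The wrist view (left) shows the green cap at (223,188) in contact, with the rail turned a few degrees so its red end is further ahead. The scene crop (right) shows the red end at (665,157), just past the yellow post (640,155) on the fence side.

```bash
cat >> h.py <<'E'
def sred(s):
    m=mask(s,"red");p=cloud(s);m&=(p[...,0]>.4)&(p[...,0]<.65)&(p[...,1]>-.58)&(p[...,1]<-.2)&(p[...,2]<.04)
    q=p[m];print("red n",m.sum());t=q[q[:,2]>.014];return (t.min(0)/2+t.max(0)/2)[:2]*1000,np.median(q,0)*1000
E
python3 - <<'E'
from h import *
s=cam("scene");r,md=sred(s);print(r,md,tob(r),tob(md));g=np.array([486.7,-248.4]);print("green",tob(g));d=tob(g)-tob(r);print(np.hypot(*d),np.degrees(np.arctan2(-d[0],d[1])))
E
```

```text
red n 26
[ 544.78536257 -433.88851568] [ 543.47759108 -434.23173181   13.05496132] [-22.9944252 -50.6997042] [-24.20917906 -51.29336795]
green [-116.41855913  119.74626963]
194.37051935634963 28.727844253540905
```

arm_command(targets=[0, 0, 0, 0, -7, 0, 1, 0, 0, 0, -17, -8, -6, 1, 0, -7, 0, -34, -8, -12, 1, 0, -14, 0, -34, 10, -12, 1, 0, -20, 0, -34, 28, -12, 1, 0, -20, 0, -34, 38, -12, 1, 0, -20, 0, -34, 38, -12, 1])

```text
time: 10.3
tool_pos: [0.4595, -0.278, 0.0099]
ee_rot: [-3.141, -0.001, 0.24]
wrist_force: [0.3, -0.1, -0.2]
width: 0.0002
finger_force: 0.0
```

```bash
python3 - <<'E'
from h import *
o=robot.get_obs();print(o["tool_pos"],o["ee_rot"],o["time"])
s=cam("wrist");cv2.imwrite("pics/w5.png",s["color"][:,:,::-1]);e=ends(s);[print(tob(x)) for x in e if x is not None]
E
```

```text
[ 0.45951946 -0.27797307  0.00994754] [-3.14138177e+00 -1.32032362e-03  2.39633494e-01] 10.3
red unseen
green 814 [ 488.  -248.4] [26.6  8. ]
[-115.10253296  120.04312989]
```

View pics/w5.png

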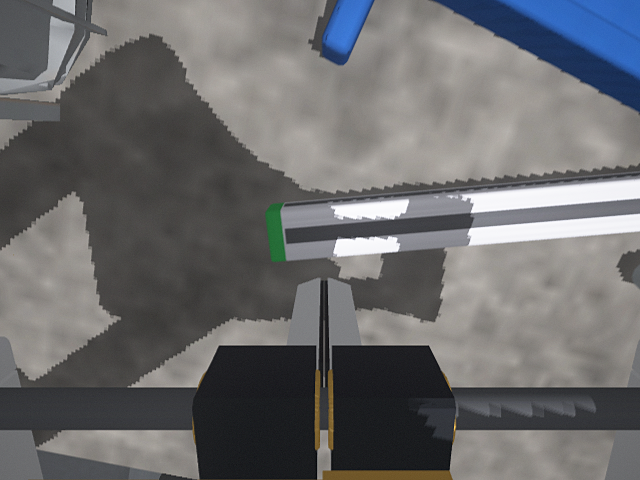

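The wrist view shows the shut fingers at (323,285), just behind the rail near its green cap (277,232). The rail slopes up to the right by about 4°, with the post at (630,265) and the left cheek tip at (340,50). I'll nudge the green end forward.

arm_command(targets=[0, 0, 0, 6, 0, 0, 1, 0, 0, 0, 11, 0, 0, 1, 0, 0, 0, 15, 0, 0, 1, 0, 0, 0, 19, 0, 0, 1, 0, 0, 0, 23, 0, 0, 1, 0, 0, 0, 27, 0, 0, 1, 0, 0, 0, 31, 0, 0, 1, 0, 0, 0, 34, 0, 0, 1, 0, 0, 0, 34, 0, 0, 1])

```text
time: 11.25
tool_pos: [0.4927, -0.2696, 0.0102]
ee_rot: [3.141, -0.001, 0.239]
wrist_force: [0.4, 0.6, 0.1]
width: 0.001
finger_force: 0.0
```

```bash
python3 - <<'E'
from h import *
o=robot.get_obs();print(o["tool_pos"],o["ee_rot"],o["time"],o["wrist_force"])
s=cam("wrist");e=ends(s);g=tob(e[1])
s=cam("scene");r,md=sred(s);r=tob(r);print(r,tob(md),g);d=g-r;print(np.hypot(*d),np.degrees(np.arctan2(-d[0],d[1])))
E
```

```text
[ 0.49268591 -0.26964554  0.01019835] [ 3.14137952e+00 -6.71201471e-04  2.39433785e-01] 11.25 [0.35236201 0.62837806 0.13743483]
red unseen
green 854 [ 513.8 -245.4] [27.6  7.3]
red n 35
[-25.18789426 -53.65632874] [-28.28738466 -55.81968182] [-90.41685522 128.0688642 ]
193.0773500348949 19.745237981297027
```

```bash
python3 - <<'E'
from h import *
r=Ro.from_euler("z",-84.7,degrees=True)*Ro.from_euler("y",15,degrees=True);v=np.degrees(r.as_rotvec());print(v,[ (v*k/11).round(1).tolist() for k in range(1,12)],robot.get_obs()["joint_positions"])
E
```

```text
[ 11.08219318  12.15784031 -84.17761445] [[1.0, 1.1, -7.7], [2.0, 2.2, -15.3], [3.0, 3.3, -23.0], [4.0, 4.4, -30.6], [5.0, 5.5, -38.3], [6.0, 6.6, -45.9], [7.1, 7.7, -53.6], [8.1, 8.8, -61.2], [9.1, 9.9, -68.9], [10.1, 11.1, -76.5], [11.1, 12.2, -84.2]] [-6.02285103e-01  2.30921489e-01  1.60645431e+00  3.84298908e-04
  1.30343776e+00  7.29181734e-01]
```

arm_command(targets=[0, 0, 0, -20, 0, 0, 1, 0, 0, 0, -35, 15, -30, 1, 1, 1.1, -7.7, -46, 30, -60, 1, 2, 2.2, -15.3, -46, 30, -60, 1, 3, 3.3, -23, -46, 30, -60, 1, 4, 4.4, -30.6, -46, 30, -60, 1, 5, 5.5, -38.3, -46, 30, -60, 1, 6, 6.6, -45.9, -46, 30, -60, 1, 7.1, 7.7, -53.6, -46, 30, -60, 1, 8.1, 8.8, -61.2, -46, 30, -60, 1, 9.1, 9.9, -68.9, -46, 30, -60, 1, 10.1, 11.1, -76.5, -40, 20, -60, 1, 11.1, 12.2, -84.2, -10, -10, -60, 1, 11.1, 12.2, -84.2, 15, -35, -60, 1, 11.1, 12.2, -84.2, 29, -48, -60, 1, 11.1, 12.2, -84.2, 29, -48, -30, 1, 11.1, 12.2, -84.2, 29, -48, 0, 1, 11.1, 12.2, -84.2, 29, -48, 0, 1])

```text
time: 13.15
tool_pos: [0.5061, -0.2141, 0.006]
ee_rot: [-3.135, -0.268, 1.717]
wrist_force: [-1.4, 0.1, -0.1]
width: 0.0006
finger_force: 0.0
```

```bash
python3 - <<'E'
from h import *
o=robot.get_obs();print(o["tool_pos"],o["ee_rot"],o["time"],o["wrist_force"],o["joint_positions"].round(2))
s=cam("wrist");e=ends(s);cv2.imwrite("pics/w6.png",s["color"][:,:,::-1])
E
```

```text
[ 0.50608484 -0.21409335  0.00601107] [-3.13525712 -0.26824634  1.71657138] 13.15 [-1.42311663  0.11536751 -0.11378795] [-0.62  0.34  1.51  0.19  1.49 -0.8 ]
red unseen
green 51 [ 510.7 -243.3] [ 0.5 11.5]
```

View pics/w6.png

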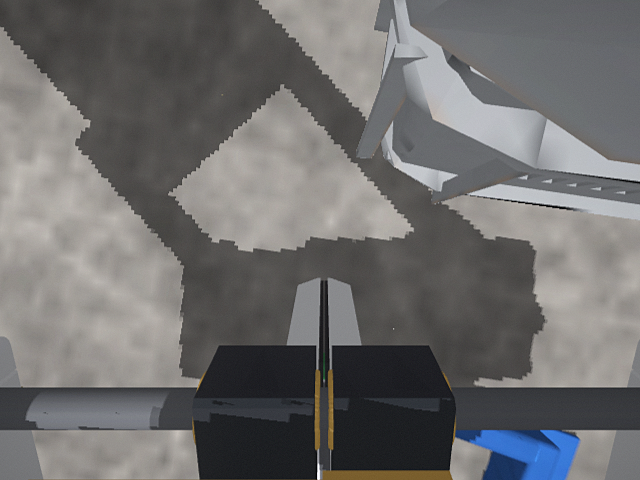

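The wrist view shows the shut fingers at (323,285) beyond the green end, with the rail hidden under the gripper. The crate is at (450,120), clear of the gripper, and the bay's left corner is at (520,450). I'll push along the rail.

arm_command(targets=[0, 0, 0, 0, 0, 0, 1, 0, 0, 0, -4.8, 0, -1.3, 1, 0, 0, 0, -9.7, 0, -2.6, 1, 0, 0, 0, -14.5, 0, -3.9, 1, 0, 0, 0, -19.3, 0, -5.2, 1, 0, 0, 0, -24.1, 0, -6.5, 1, 0, 0, 0, -29, 0, -7.8, 1, 0, 0, 0, -33.8, 0, -9.1, 1, 0, 0, 0, -38.6, 0, -10.4, 1, 0, 0, 0, -43.5, 0, -11.6, 1, 0, 0, 0, -48.3, 0, -12.9, 1, 0, 0, 0, -53.1, 0, -14.2, 1, 0, 0, 0, -53.1, 0, -14.2, 1])

```text
time: 14.5
tool_pos: [0.5175, -0.2706, 0.0113]
ee_rot: [3.14, -0.263, 1.718]
wrist_force: [0.2, 2.6, 3.9]
width: 0.0004
finger_force: 2.1
```

```bash
python3 - <<'E'
from h import *
o=robot.get_obs();print(o["tool_pos"],o["ee_rot"],o["time"],o["wrist_force"])
s=cam("scene");r,md=sred(s);print(tob(r),tob(md),md)
p=cloud(s);b=(p[...,2]>.015)&(p[...,2]<.024)&(p[...,0]>.45)&(p[...,0]<.6)&(p[...,1]>-.5)&(p[...,1]<-.25)&~mask(s,"blue")
q=np.array([tob(x*1000) for x in p[b][:,:2]]);q=q[(q[:,0]<-15)&(q[:,1]>-100)]
H=cv2.fitLine(q[(q[:,1]>-40)].astype(np.float32),cv2.DIST_HUBER,0,.01,.01).ravel();print(H,np.degrees(np.arctan2(-H[2],H[3]))if 0 else np.degrees(np.arctan(-H[0]/H[1])),q.min(0),q.max(0))
c=cv2.resize(s["color"][230:350,290:450],(640,480),interpolation=cv2.INTER_CUBIC);cv2.imwrite("pics/w7.png",c[:,:,::-1])
E
```

```text
[ 0.51746144 -0.27061106  0.01128542] [ 3.13991304 -0.26343149  1.71815025] 14.5 [0.19048127 2.60805049 3.92048691]
red n 21
[-15.70984635 -94.67984909] [-16.17124937 -95.34908405] [ 542.69589522 -479.00787932   17.06699348]
[  0.34841177  -0.9373416  -60.84506     27.666224  ] 20.390202 [-98.39229367 -99.5270436 ] [-15.28887003 130.23352825]
```

View pics/w7.png

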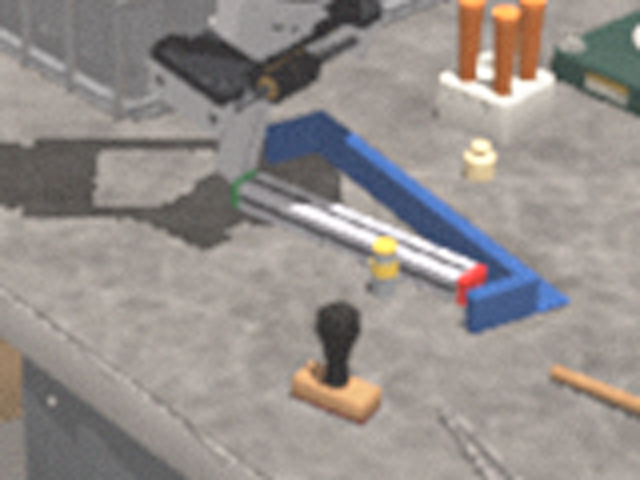

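The scene crop shows the red cap at (472,285) inside the bay beside the right cheek and behind the post (383,262). The green cap (242,190) is still out. Next I'll go round to the robot-side face and swing the green end in.

arm_command(targets=[0, 0, 0, 7.7, 0, 2.1, 1, 0, 0, 0, 7.7, -25, 2.1, 1, -0.9, -5, 6.5, 7.7, -50, 2.1, 1, -1.8, -10, 13, -10, -50, -2.7, 1, -2.6, -14.9, 19.6, -30, -50, -8, 1, -2.6, -14.9, 19.6, -35.7, -47, -9.6, 1, -2.6, -14.9, 19.6, -35.7, -45, -9.6, 1, -2.6, -14.9, 19.6, -35.7, -45, -9.6, 1])

```text
time: 15.35
tool_pos: [0.4781, -0.3138, 0.0098]
ee_rot: [3.142, -0.001, 1.375]
wrist_force: [-0.3, -0.6, 0.5]
width: 0.0007
finger_force: 0.0
```

```bash
python3 - <<'E'
from h import *
o=robot.get_obs();print(o["tool_pos"],o["ee_rot"],o["time"],o["wrist_force"],tob(o["tool_pos"][:2]*1000))
s=cam("wrist");e=ends(s);print([tob(x) for x in e if x is not None])
s=cam("scene");r,md=sred(s);print(tob(r))
E
```

```text
[ 0.47806081 -0.31379737  0.00981119] [ 3.14156673e+00 -1.08476088e-03  1.37517265e+00] 15.35 [-0.32950982 -0.63890888  0.5306651 ] [-112.02996559   53.92688477]
red unseen
green 1304 [ 516.6 -283.3] [23.8 11.6]
[array([-80.23040033,  91.43961437])]
red n 21
[-13.77998627 -93.42188853]
```

arm_command(targets=[0, 0, 0, 8, 6, 0, 1, 0, 0, 0, 15, 12, 0, 1, 0, 0, 0, 15, 17, 0, 1, 0, 0, 0, 15, 22, 0, 1, 0, 0, 0, 15, 27, 0, 1, 0, 0, 0, 15, 32, 0, 1, 0, 0, 0, 15, 37, 0, 1, 0, 0, 0, 15, 42, 0, 1, 0, 0, 0, 15, 47, 0, 1, 0, 0, 0, 15, 52, 0, 1, 0, 0, 0, 15, 57, 0, 1, 0, 0, 0, 15, 62, 0, 1, 0, 0, 0, 15, 66, 0, 1, 0, 0, 0, 15, 70, 0, 1, 0, 0, 0, 15, 70, 0, 1])

```text
time: 16.95
tool_pos: [0.5501, -0.313, 0.0103]
ee_rot: [3.14, 0.0, 1.374]
wrist_force: [-0.5, 0.6, 0.2]
width: 0.0002
finger_force: 0.0
```

```bash
python3 - <<'E'
from h import *
o=robot.get_obs();print(o["tool_pos"],o["ee_rot"],o["time"],o["wrist_force"],tob(o["tool_pos"][:2]*1000))
s=cam("wrist");e=ends(s);print([tob(x) for x in e if x is not None]);a=s["color"]
s=cam("scene");r,md=sred(s);print(tob(r),tob(md));c=cv2.resize(s["color"][230:350,290:450],(640,480),interpolation=cv2.INTER_CUBIC)
cv2.imwrite("pics/w8.png",cv2.resize(np.hstack([a,c]),(800,300),interpolation=cv2.INTER_AREA)[:,:,::-1])
E
```

```text
[ 0.55007717 -0.31297107  0.0102914 ] [3.14018822e+00 3.02090427e-04 1.37390614e+00] 16.95 [-0.5428231   0.57632759  0.19757417] [-41.5820126   68.89767805]
red unseen
green 1300 [ 579.4 -295.8] [11.9 25.4]
[array([-16.20983692,  91.54992054])]
red n 25
[ -36.64596446 -105.9529971 ] [ -36.24594675 -106.11852653]
```

View pics/w8.png

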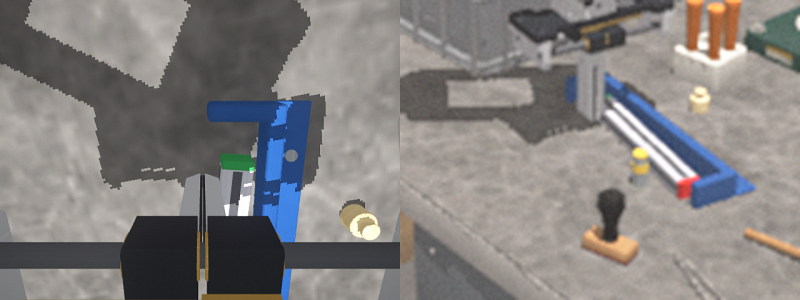

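The wrist view (left) shows the green cap at (238,162) beside the fence. The scene crop (right) shows the red cap at (688,188), about 20 mm off the fence because the rail pivoted back. I'll push again just left of the post.

arm_command(targets=[0, 0, 0, 0, -15, 0, 1, 0, 0, 0, 0, -30, 0, 1, 0, 0, 0, -30, -30, 0, 1, 0, 0, 0, -65, -30, 0, 1, 0, 0, 0, -97, -30, 0, 1, 0, 0, 0, -97, -30, 0, 1, 0, 0, 0, -97, -22, 0, 1, 0, 0, 0, -97, -17, 0, 1, 0, 0, 0, -97, -13, 0, 1, 0, 0, 0, -97, -9, 0, 1, 0, 0, 0, -97, -5, 0, 1, 0, 0, 0, -97, -1, 0, 1, 0, 0, 0, -97, 2, 0, 1, 0, 0, 0, -97, 4, 0, 1, 0, 0, 0, -97, 4, 0, 1])

```text
time: 18.55
tool_pos: [0.5346, -0.4087, 0.0102]
ee_rot: [3.141, -0.0, 1.374]
wrist_force: [-0.2, 1.0, 0.6]
width: 0.0004
finger_force: 0.5
```

```bash
python3 - <<'E'
from h import *
o=robot.get_obs();print(o["tool_pos"],o["time"],o["wrist_force"],tob(o["tool_pos"][:2]*1000))
s=cam("wrist");e=ends(s);print([tob(x) for x in e if x is not None])
s=cam("scene");r,md=sred(s);print(tob(r),tob(md))
E
```

```text
[ 0.53456336 -0.40871852  0.01015892] 18.55 [-0.19534049  1.04648719  0.56807329] [-37.96606154 -28.03104644]
red 1 [ 407.8 -463.7] [0. 0.]
green 1168 [ 582.1 -299.5] [ 8.6 25.1]
[array([-151.45011305, -106.84841519]), array([-12.85603813,  88.37605665])]
red n 0Traceback (most recent call last):
  File "<stdin>", line 4, in <module>
  File "h.py", line 35, in sred
    q=p[m];print("red n",m.sum());t=q[q[:,2]>.014];return (t.min(0)/2+t.max(0)/2)[:2]*1000,np.median(q,0)*1000
                                                           ~~~~~^^^
    return umr_minimum(a, axis, None, out, keepdims, initial, where)
ValueError: zero-size array to reduction operation minimum which has no identity
```

arm_command(targets=[0, 0, 0, 0, 1, 0, 1, 0, 0, 0, 0, 2, 0, 1, 0, 0, 0, 0, 3, 0, 1, 0, 0, 0, 0, 3, 0, 1, 0, 0, 0, 0, -8, 0, 1, 0, 0, 0, 0, -20, 0, 1, 0, 0, 0, 0, -22, -40, 1, 0, 0, 0, -10, -40, -80, 1, 0, 0, 0, -30, -70, -120, 1, 0, 0, 0, -50, -100, -150, 1, 0, 0, 0, -50, -100, -150, 1, 0, 0, 0, -50, -100, -150, 1])

```text
time: 19.85
tool_pos: [0.4263, -0.4386, 0.1614]
ee_rot: [3.138, 0.001, 1.372]
wrist_force: [0.7, 0.1, -1.0]
width: 0.0005
finger_force: 0.0
```

```bash
python3 - <<'E'
from h import *
o=robot.get_obs();print(o["tool_pos"],o["time"],o["wrist_force"])
s=cam("wrist");a=s["color"];e=ends(s);print([tob(x) for x in e if x is not None])
s=cam("scene");p=cloud(s);m=(p[...,2]>.015)&(p[...,2]<.024)&(p[...,0]>.5)&(p[...,0]<.61)&(p[...,1]>-.51)&(p[...,1]<-.28)&(s["hsv"][...,1]<40)
q=np.array([tob(x*1000) for x in p[m][:,:2]]);
for lo in range(-100,100,40): t=q[(q[:,1]>lo)&(q[:,1]<lo+40)];print(lo,len(t),np.percentile(t[:,0],[3,50,97]) if len(t) else 0)
c=cv2.resize(s["color"][230:350,290:450],(640,480),interpolation=cv2.INTER_CUBIC)
cv2.imwrite("pics/w9.png",cv2.resize(np.hstack([a,c]),(800,300),interpolation=cv2.INTER_AREA)[:,:,::-1])
E
```

```text
[ 0.4262511  -0.43862391  0.16143766] 19.85 [ 0.67679714  0.09509426 -0.97582787]
red 214 [ 541.6 -486.7] [ 9.9 29.8]
green 294 [ 580.5 -299.6] [ 7.2 28.9]
[array([ -15.78113228, -103.09569005]), array([-14.34314096,  87.97750781])]
-100 88 [-26.2461241  -14.03730747   0.47608434]
-60 91 [-26.35559361 -12.89125363   0.94420291]
-20 87 [-26.56601196 -12.43001765   0.21017031]
20 77 [-27.2029252  -13.36292524   0.30120375]
60 46 [-24.35803849 -13.18236211   0.49204133]
```

View pics/w9.png

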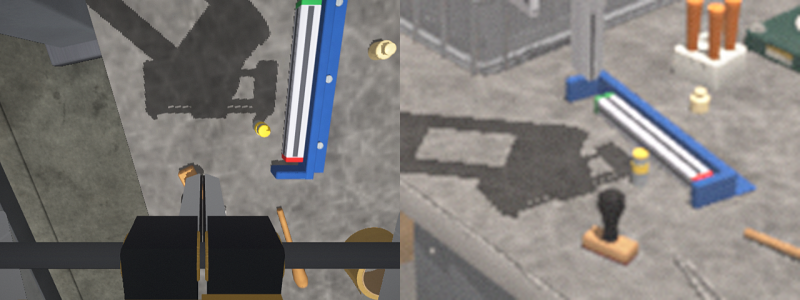

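The wrist view shows the rail parallel to the fence and against it, from the green cap (311,3) to the red cap (293,160), behind the post (263,130). The measured centreline is 12 to 14 mm from the fence all along, and the gripper is clear of everything.

```bash
python3 -c "
from bench import robot
print(robot.close_job())"
```

```text
the job is handed in; nothing more can be done
None
```

The rail lies flat in the bay behind the post, between the cheeks and flush with the back fence by the last camera check; the fingers are clear and the job is handed in (the hand-in returned no verdict).

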